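# Snap the heat-sink clip onto the tube and seat it against the collar's sprung ring

## Task

The blue tube jig has been left swung out on its corner pin: push its free end away from you until it is fully home against the yellow stop post. Then take the orange-handled copper heat-sink clip and press it onto the bare right-hand part of the steel tube, square to the sloping backplate (handle leaning towards you, along the guard), until its sprung arms snap past the tube, and slide it along the tube to the brass collar until it has pushed the collar's red sprung ring fully in. Let go of it there, and leave the jar of contact tips, the white paint marker and the blue tub alone.

Things in the scene. Friction and masses are not known exactly. Their poses are not given: they have to be found in the camera images.
- jig (a joint): Blue jig plate, 90 x 235 x 12 mm, top 20 mm up, pinned on a mount plate so that it turns about a vertical pin at its back right corner. Rad: 0 = home, back edge against the yellow stop post (hard end stop); grows to 0.7 as the free left end swings towards the robot. Friction 0.6 N m (about 3 N at push_point) holds it where it is left.
- push_point (a point): Pushing spot at the free end: middle of the front face of the left end block (30 mm deep in x, 14 mm wide in y, solid from 20 to 105 mm above the table), 50 mm above the table. Jig axes: x square to the tube, away from the robot; y along the tube to the free end; z up. They turn with the jig. The pin stands at x +45 mm, y -198 mm from here.
- tube_spot (a point): On the tube axis, 85 mm up, on the bare part of the steel tube (28 mm diameter): a good spot to press the clip on. Jig axes as for push_point. Bare from y -27 mm (right end block, 40 mm round) to the red ring, whose face stands 54 to 86 mm away in +y: where, is not told and differs each time, so feel (or look) for it. Behind it the brass collar, 40 mm round.
- ring (a joint): Red sprung ring, 37 mm round, on the right-hand side of the brass collar clamped on the tube. Value in m: 0 = standing out, 0.005 = pushed fully into the collar (then hard). Light spring: 0.6 N at the start, 1.3 N when fully in; the clip's friction on the tube holds it in. The collar itself does not give up to 80 N.
- backplate (a point): Point on the face of the flat aluminium backplate below the tube axis, 32 mm from it; jig axes as for push_point. The face rises away from the robot at 25 degrees to level and runs from y -59 to +59 mm. The clip goes on square to it: tool pointing down and away from the robot, 25 degrees from vertical, direction (0.423, 0, -0.906).
- guard_edge (a point): Middle of the free edge of the flat guard that stands square to the backplate at its upper end. It leans over the tube towards the robot, parallel to the way in: its inner face is 56 mm from the tube axis, its edge 125 mm out from the axis along the way in. It bars the way from straight above. Jig axes; runs y -59 to +59 mm from here.
- clip: Loose heat-sink clip, about 0.08 kg, standing on its lips, mouth down. Origin on the table between the lips; z up to the handle, y along the bore (22 mm long), x across the mouth. Copper block 40 x 22 x 11 mm; orange handle 26 (x) x 16 (y) mm, from 48 to 91 mm up: grip it across the 16 mm (y). The same turned half round.
- clip_bore (a point): Centre of the clip's 28 mm bore, 23 mm above its origin, same axes; on the tube axis when snapped on. End faces 11 mm to either side in y. Sprung arms: neck 16 mm, lips 30 mm apart inside. Pressing on takes about 12 to 18 N, until the arms snap past the widest point and the block bottoms on the tube (firm). It then stays by friction and slides along with 5 to 15 N.
- clip_grip (a point): Point in the orange handle where the TCP may grip, 56 mm above the bore centre along the clip's z, same axes as the clip; the handle goes on 12 mm above it.
- tip_jar: Bystander: clear glass jar of copper contact tips, 45 mm diameter, 56 mm high; origin under its centre.
- paint_marker: Bystander: white paint marker lying down, 17 mm diameter, 134 mm long along its y; origin under its middle.
- nozzle_gel: Bystander: round blue tub with a white-topped brown lid, 68 mm diameter, 48 mm high; origin under its centre.

How it is judged (in metres and radians):
On the way, in this order (a step that is already met when the one before it is completed fails the run):
1. the jig is pushed fully home against its stop (value of joint jig below 0.02 rad), for 0.2 s.
2. the clip is snapped onto the tube, the jig still home (value of joint jig below 0.02 rad and x of clip_bore in the frame of tube_spot between -0.003 and 0.003 m and z of clip_bore in the frame of tube_spot between -0.003 and 0.003 m and y of clip_bore in the frame of tube_spot between -0.02 and 0.085 m), for 0.2 s.
At the end, for the whole second after the job is handed in: The jig is home (joint below 0.02 rad); the clip is snapped on the tube (bore centre within 3 mm of the tube axis in x and z), holds the red ring pushed in (more than 4 of its 5 mm), leans 15 to 35 degrees from vertical and is at rest (all of step 2 and value of joint ring above 0.004 m and angle between clip's own z axis and vertical between 0.26 and 0.61 rad and linear speed of clip below 0.02 m/s); the robot touches nothing.
It fails at once if the jar of contact tips is moved by more than 20 mm (distance of tip_jar from where it was at the start of the episode above 0.02 m).
It fails at once if the paint marker is moved by more than 20 mm (distance of paint_marker from where it was at the start of the episode above 0.02 m).
It fails at once if the blue tub is moved by more than 20 mm (distance of nozzle_gel from where it was at the start of the episode above 0.02 m).
It also fails if it takes over 59 s, if anything falls off the work surface, if the arm or the gripper's body presses on something with over 40 N, if the wrist force passes 120 N, or if a joint passes its speed limit or range.

## Robot

A 6-joint arm with a two-finger parallel gripper is mounted at the origin on a cart in front of the work surface, level with it; the furniture and walls round the work are solid. World frame = base frame: x ahead of the robot, y to its left, z up, the work surface at z = 0. Lengths are in mm, angles in rad, forces in N, time in s.
With the tool pointing down it reaches from about 400 to 925 mm from the base axis. Payload 12.5 kg.
Tool frame: the origin (TCP) lies between the finger pads, 19 mm behind the fingertips; this is the grasp point; z points along the fingers, y is the line along which they close (so a half turn about z gives the same grasp; the last joint's range is limited). The gripper opens to 95 mm and grips with 3 to 60 N. Pads are 20 mm wide; open, the fingers measure 119 mm over their backs; the gripper's body (75 mm by 180 mm) begins 59 mm behind the grasp point.
Start: joints at [1.073, 0.491, 1.559, -0, 1.092, -0.106], TCP at [238.642, 577.663, 233.461] pointing down, gripper open.
Joint ranges: [-3.1, 3.1], [-0.84, 2.19], [0.05, 2.79], [-1.13, 4.28], [0.06, 2.93], [-2.69, 2.69]. Speed limits (rad/s): [2.22, 2.22, 2.79, 3.14, 3.14, 3.14].

## Interface

Orientations are given as [roll, pitch, yaw] about the fixed x, y, z axes, in that order (R = Rz(yaw) Ry(pitch) Rx(roll)).
In Python, from cell import state, read_camera, camera_info, env gives the robot as it stands.
- The arm moves only by the tool move_arm, never from a script. Its argument "commands" is a list of rows, each a list of 3 entries, a list of its own where there are three numbers: the shift along the world's x, y, z in cm, then the turn, a rotation vector about the world's x, y, z in degrees, then the opening, from 0 (shut) to 1 (fully open). A call has 1 to 10 rows; each row shifts and turns the commanded pose from where the row before left it; what a row does not reach is not made up. A row lasts 1/10 s, in which the tool goes at most 50 mm and 8.59 degrees, less where a joint would pass 70% of its speed; a pose out of reach is approached as far as the arm can. A call with a gripper value outside its range is refused whole. The fingers move at their own pace and stop on an object; the grip force is fixed at half the most. Time passes only in rows, so rows that do not move let the fingers close. It gives the time, the measured TCP pose, the force, the opening and the grip force at its end, in the units of the state.
- state(): the state, without advancing time (a new reading comes with each control period).
- read_camera(name): name is "scene" or "top"; returns the picture (384x512x3 uint8, blue, green, red); there is no depth.
- camera_info(name): a dict with "K" (3x3 intrinsics, pixels), "cam_to_world" (4x4, takes a point from camera to world coordinates). Camera axes: x right, y down, z forward; pixel columns grow to the right and rows downward; lengths in mm; the calibration is good to about 2 mm. A picture is of the moment at which its call begins. camera_info takes no time and is no camera call.
- env.job_done(): hands the job in; it is judged then, once.
The state is a dict: "t": time; "joints": joint angles; "qvel": joint speeds; "tau": joint torques, N m; "eef_pos": TCP position; "tcp_rot": TCP orientation; "ft_force": force on the tool from outside, world axes, zero at the start; "moment": the same for the moment, N m; "opening": opening from 0.0 (shut) to 1.0 (fully open); "grip_force": force on a finger pad.
Only numpy, scipy, OpenCV 4.12 (cv2) and the standard library are available. Lean on these libraries where they do the work, as an engineer would, in place of code of your own. Each camera call takes 0.05 s, during which the arm holds its last target. There are 200 camera calls.

## Working session

There is one attempt and no reset: what is moved stays moved. The work goes in short steps, Python scripts to look and compute and a tool call to move; the robot and the scene stay as the last step left them, time stands still between calls to the robot, and variables do not carry over. Pictures are saved under pics/ and viewed, at most 10 in all, crops included, and the job is handed in when it is done.

Besides the shell and the picture viewer there is one more tool, called after "Emit:" as name([rows], argument=value, ...), one row to a line, values as JSON. move_arm: Moves the arm, as the interface text tells. Its arguments: {"type":"object","properties":{"commands":{"type":"array"}},"required":["commands"]}

```bash
mkdir -p pics
python3 - <<'E'
from cell import *
import cv2, numpy as np
for n in("scene","top"):
    cv2.imwrite(f"pics/{n}0.png",cv2.resize(read_camera(n),(800,600),interpolation=cv2.INTER_CUBIC))
    cv2.imwrite(f"pics/{n}_raw.png",read_camera(n))
    c=camera_info(n);print(np.round(c["K"],1).tolist(),np.round(c["cam_to_world"],3).tolist())
s=state();print(s)
E
```

```text
[[416.7, 0.0, 256.7], [0.0, 416.7, 189.8], [0.0, 0.0, 1.0]] [[0.772, -0.39, 0.502, 79.473], [-0.635, -0.463, 0.618, -622.283], [-0.009, -0.796, -0.605, 785.116], [0.0, 0.0, 0.0, 1.0]]
[[362.9, 0.0, 251.8], [0.0, 362.9, 188.9], [0.0, 0.0, 1.0]] [[0.011, -0.98, 0.196, 355.38], [-1.0, -0.013, -0.008, 9.415], [0.011, -0.196, -0.98, 1226.832], [0.0, 0.0, 0.0, 1.0]]
{'t': 0.2, 'joints': array([ 1.07340286e+00,  4.91285319e-01,  1.55920031e+00, -5.73848453e-06,
        1.09169935e+00, -1.05643419e-01]), 'qvel': array([-4.20061276e-05, -1.53838376e-03, -3.20451377e-03,  9.25773833e-04,
       -3.14955292e-03, -5.19869256e-04]), 'tau': array([-3.46965553e-04, -6.12379217e+01, -2.58099818e+01,  6.91801566e-02,
        4.71788761e-02, -8.91664786e-05]), 'eef_pos': array([238.57969146, 577.5486319 , 233.11795122]), 'tcp_rot': array([-3.14100310e+00, -5.73963154e-05,  2.74984523e+00]), 'ft_force': array([-0.58697999,  0.60944444,  0.09735048]), 'moment': array([ 0.03453616, -0.05891384, -0.01569863]), 'grip_force': 0.0, 'opening': 0.9977062217021666}
```

View pics/scene0.png

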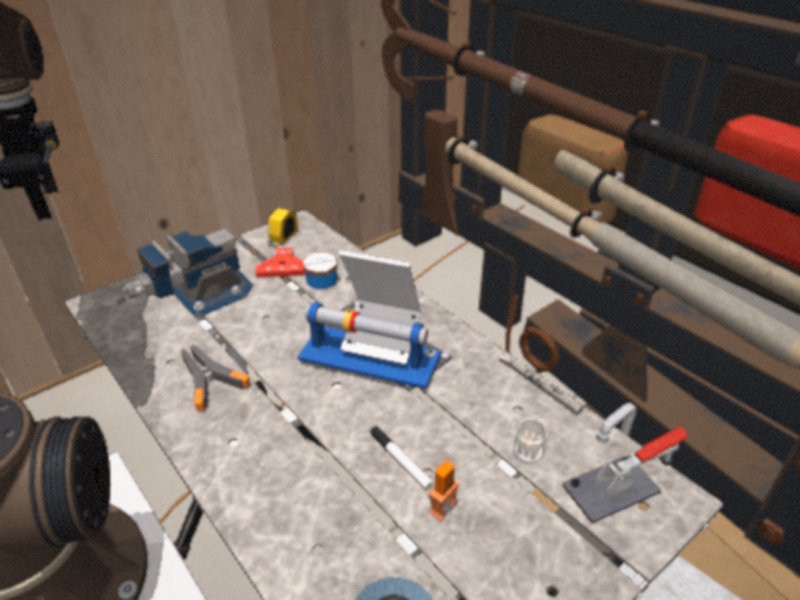

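View pics/top0.png

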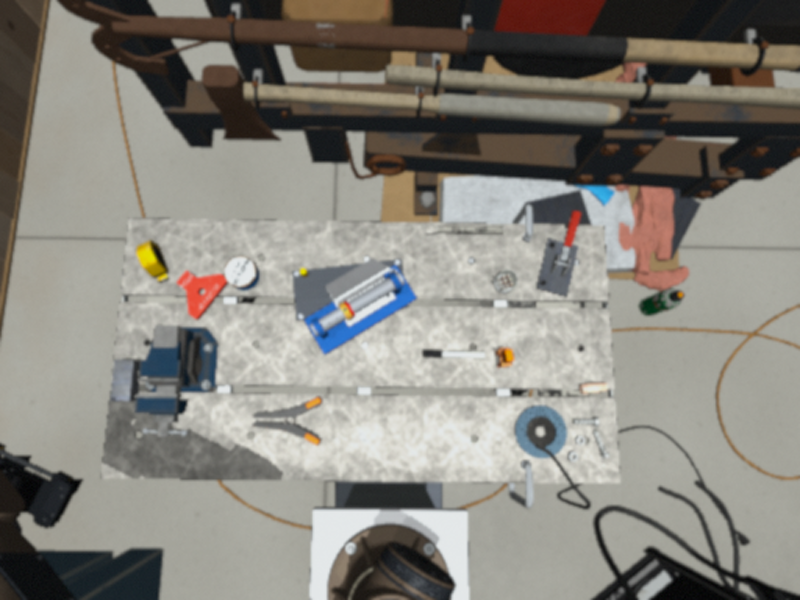

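The scene view shows the jig at about (370,345) and the clip at (443,490), with the marker just left of it. In the top view (800x600) the jig is at about (360,305), swung out. The clip is at (506,356), the jar at (504,281), the tub at (241,271) and the stop post at (304,271). Next I'll crop in and measure.

```bash
cat > h.py <<'E'
import cv2, numpy as np
from cell import *
def ray(n,u,v):
    c=camera_info(n);M=np.array(c["cam_to_world"]);d=M[:3,:3]@np.linalg.solve(np.array(c["K"]),[u,v,1.]);return M[:3,3],d
def onz(n,u,v,z):
    o,d=ray(n,u,v);return o+d*(z-o[2])/d[2]
def tri(a,b):
    A=[];B=[]
    o1,d1=ray("top",*a);o2,d2=ray("scene",*b)
    t=np.linalg.lstsq(np.c_[d1,-d2],o2-o1,rcond=None)[0];p,q=o1+d1*t[0],o2+d2*t[1]
    return (p+q)/2,np.linalg.norm(p-q)
def proj(n,p):
    c=camera_info(n);M=np.array(c["cam_to_world"]);q=np.array(c["K"])@(M[:3,:3].T@(np.array(p)-M[:3,3]));return q[:2]/q[2]
def blobs(im,lo,hi,amin=8):
    m=cv2.inRange(cv2.cvtColor(im,cv2.COLOR_BGR2HSV),lo,hi)
    n,l,s,c=cv2.connectedComponentsWithStats(m);return m,[(s[i].tolist(),c[i].round(1).tolist()) for i in range(1,n) if s[i][4]>=amin]
E
python3 - <<'E'
from h import *
t=cv2.imread("pics/top_raw.png");s=cv2.imread("pics/scene_raw.png")
for n,im in(("top",t),("scene",s)):
    print(n,"blue",blobs(im,(105,150,90),(125,255,255),60)[1]);print("orange",blobs(im,(5,150,130),(17,255,255))[1]);print("yellow",blobs(im,(22,150,120),(34,255,255))[1]);print("red",blobs(im,(0,170,120),(4,255,255))[1])
m,_=blobs(t,(105,150,90),(125,255,255),60)
m=m[155:235,185:275].copy();c=max(cv2.findContours(cv2.morphologyEx(m,cv2.MORPH_CLOSE,np.ones((15,15))),0,2)[0],key=cv2.contourArea)
r=cv2.minAreaRect(c);b=cv2.boxPoints(r)+[185,155];print(r,b.tolist())
for p in b: print(onz("top",*p,20).round(1))
a=cv2.resize(t[160:232,186:274],None,fx=4.5,fy=4.5,interpolation=2)
b=cv2.resize(s[150:252,180:292],(0,0),fx=3.5,fy=3.5,interpolation=2)
c=cv2.resize(t[212:242,260:340],(0,0),fx=4.5,fy=4.5,interpolation=2);d=cv2.resize(s[270:340,230:310],(0,0),fx=3.2,fy=3.2,interpolation=2)
o=np.zeros((600,800,3),np.uint8)
for im,x,y in((a,0,0),(b,400,0),(c,0,360),(d,400,360)):o[y:y+im.shape[0],x:x+im.shape[1]]=im
cv2.imwrite("pics/c1.png",o)
E
```

```text
top blue [([196, 175, 70, 51, 718], [228.5, 203.7])]
orange [([220, 194, 6, 8, 15], [222.7, 197.5]), ([319, 223, 7, 4, 13], [321.7, 224.5]), ([320, 228, 9, 5, 17], [323.8, 230.5]), ([196, 255, 9, 6, 15], [199.7, 257.3]), ([195, 277, 9, 7, 14], [199.4, 279.6])]
yellow [([88, 155, 19, 25, 229], [95.8, 166.7]), ([192, 172, 5, 4, 14], [193.8, 173.6])]
red [([362, 135, 9, 22, 92], [366.0, 144.6]), ([115, 175, 5, 6, 11], [117.2, 177.5]), ([119, 177, 25, 26, 287], [128.6, 186.6])]
scene blue [([192, 209, 89, 39, 1248], [234.7, 230.6])]
orange [([222, 199, 5, 12, 24], [223.8, 204.7]), ([148, 238, 11, 10, 50], [154.1, 241.7]), ([125, 249, 5, 13, 61], [127.1, 254.9]), ([276, 295, 17, 37, 299], [283.0, 312.2])]
yellow [([172, 134, 13, 22, 167], [177.3, 142.9])]
red [([460, 73, 52, 43, 1460], [488.7, 91.4]), ([449, 116, 63, 50, 1578], [481.1, 140.2]), ([164, 163, 31, 14, 238], [179.4, 169.9]), ([224, 200, 4, 11, 14], [225.3, 205.2]), ([408, 273, 31, 22, 270], [423.3, 283.3])]
((45.07352828979492, 42.45587921142578), (25.553287506103516, 67.91343688964844), 59.036251068115234) [[194.3823528289795, 203.9705810546875], [252.6176528930664, 169.02941226959229], [265.7647018432617, 190.94117736816406], [207.52940368652344, 225.8823471069336]]
[542.8 191.4  20. ]
[666.4  -2.9  20. ]
[590.5 -48.2  20. ]
[469.8 144.7  20. ]
```

View pics/c1.png

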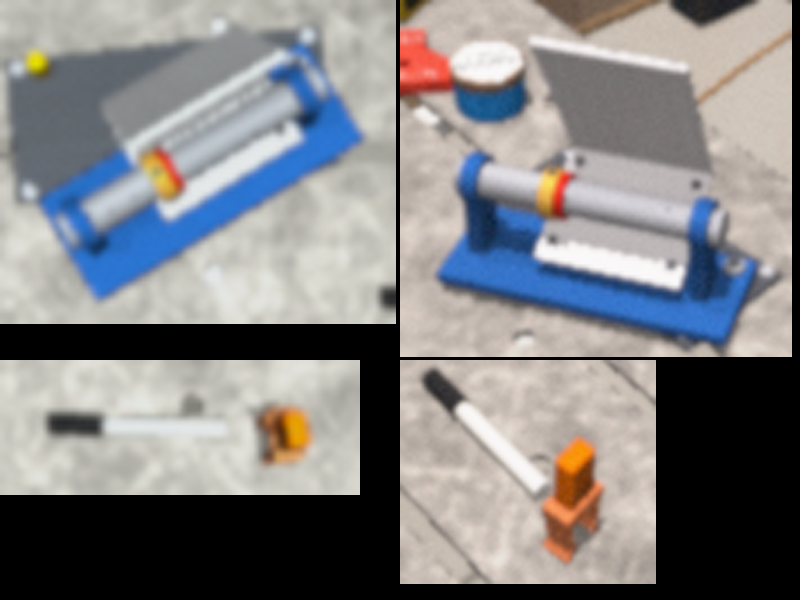

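The crops show the jig's front-left corner at raw top pixel (208.7,226.2) and its front-right corner at (266.4,190.4). The mount plate's back edge runs from (188,174) to (257,166). The red ring is on the right of the brass collar. The clip handle top is near raw (325.6,226.4), and the marker tip is just left of it. I'll measure the clip now and print the push numbers.

Run:
```python
from h import *
t=cv2.imread("pics/top_raw.png");s=cv2.imread("pics/scene_raw.png")
for p in[(188.2,173.8),(257,166.2)]:print("mount",onz("top",*p,6).round(1))
print("post",onz("top",193.8,173.6,30).round(1), "ring top",onz("top",222.7,197.5,105))
for p in[(194.9,204.4),(208.7,226.2),(266.4,190.4)]:print("plate",onz("top",*p,20).round(1))
print("handle top",onz("top",325.6,226.4,91).round(1))
a=cv2.resize(t[216:240,308:338],None,fx=13,fy=13,interpolation=2);b=cv2.resize(s[290:336,266:302],None,fx=11,fy=11,interpolation=2)
o=np.zeros((510,800,3),np.uint8);o[:a.shape[0],:390]=a;o[:b.shape[0],400:400+b.shape[1]]=b
cv2.imwrite("pics/c2.png",o)
```

```text
mount [650.  219.2   6. ]
mount [680.4 -18.1   6. ]
post [645.2 196.2  30. ] ring top [551.2212943  90.7913069 105.       ]
plate [541.4 189.6  20. ]
plate [468.8 140.8  20. ]
plate [592.4 -50.4  20. ]
handle top [ 465.9 -232.8   91. ]
```

View pics/c2.png

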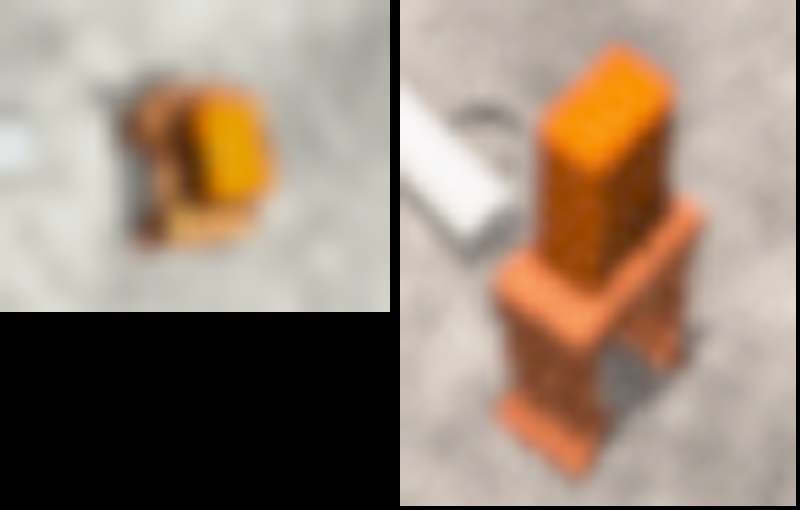

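Emit:
move_arm([
  [[2.3, -4.5, 0], [0, 0, -8.5], 0],
  [[2.3, -4.5, 0], [0, 0, -8.5], 0],
  [[2.3, -4.5, 0], [0, 0, -8.5], 0],
  [[2.3, -4.5, 0], [0, 0, -8.5], 0],
  [[2.3, -4.5, 0], [0, 0, -8.5], 0],
  [[2.3, -4.5, 0], [0, 0, 0], 0],
  [[2.3, -4.5, 0], [0, 0, 0], 0],
  [[2.3, -4.5, 0], [0, 0, 0], 0],
  [[2.3, -4.5, 0], [0, 0, 0], 0],
  [[1.8, -4.5, 0], [0, 0, 0], 0],
])

```text
t: 1.2
eef_pos: [462.3, 130.0, 233.5]
tcp_rot: [3.141, 0.0, 2.008]
ft_force: [1.0, 0.9, -0.4]
opening: 0.216
grip_force: 0.0
```

Clip: in the top crop the handle top is the orange rectangle at about (232,148). It is tall along world x and tilted slightly. In the scene crop its top corners are about (540,125), (620,45), (672,85) and (600,162).

Run:
```python
from h import *
P=[onz("scene",266+(u-400)/11-.45,290+v/11-.45,91)[:2] for u,v in[(540,125),(620,45),(672,85),(600,162)]]
Q=[onz("top",308+u/13-.45,216+v/13-.45,91)[:2] for u,v in[(195,100),(250,95),(270,190),(215,205)]]
for X in(P,Q):
    r=cv2.minAreaRect(np.array(X,np.float32));print(np.round(X,1).tolist(),r)
```

```text
[[451.2, -230.2], [475.1, -226.1], [476.2, -239.1], [454.1, -243.4]] ((464.2754211425781, -234.79318237304688), (24.215225219726562, 13.562783241271973), 9.76427173614502)
[[475.7, -223.5], [477.1, -236.9], [454.3, -241.0], [450.5, -227.7]] ((464.2245178222656, -232.39324951171875), (25.551809310913086, 13.792619705200195), 9.297612190246582)
```

Emit:
move_arm([
  [[0.2, -0.3, -4.5], [0, 0, 0], 0],
  [[0.2, -0.3, -4.5], [0, 0, 0], 0],
  [[0.2, -0.2, -4.5], [0, 0, 0], 0],
  [[0.2, -0.2, -4.3], [0, 0, 0], 0],
  [[0, 0, 0], [0, 0, 0], 0],
  [[1.2, 0.7, 0], [0, 0, 0], 0],
  [[1.2, 0.8, 0], [0, 0, 0], 0],
  [[0.8, 0.8, 0], [0, 0, 0], 0],
  [[0.8, 0.8, 0], [0, 0, 0], 0],
  [[0.8, 0.7, 0], [0, 0, 0], 0],
])

```text
t: 2.2
eef_pos: [518.1, 160.5, 56.7]
tcp_rot: [3.14, 0.0, 2.008]
ft_force: [-1.9, -3.4, 1.6]
opening: 0.008
grip_force: 1.8
```

Emit:
move_arm([
  [[0.8, 0.5, 0], [0, 0, 0], 0],
  [[0.8, 0.5, 0], [0, 0, -2], 0],
  [[0.8, 0.5, 0], [0, 0, -2], 0],
  [[0.7, 0.4, 0], [0, 0, -2], 0],
  [[0.6, 0.3, 0], [0, 0, -2], 0],
  [[0.4, 0.2, 0], [0, 0, 0], 0],
  [[0.3, 0.1, 0], [0, 0, 0], 0],
])

```text
t: 2.9
eef_pos: [559.2, 184.5, 55.5]
tcp_rot: [-3.135, -0.0, 1.87]
ft_force: [-26.7, -11.7, 20.0]
opening: 0.002
grip_force: 15.2
```

Emit:
move_arm([
  [[0, 0, 0], [0, 0, 0], 0],
  [[0, 0, 0], [0, 0, 0], 0],
])

```text
t: 3.1
eef_pos: [559.1, 184.4, 55.6]
tcp_rot: [-3.136, -0.0, 1.87]
ft_force: [-16.7, -5.6, 11.3]
opening: 0.004
grip_force: 8.9
```

Run:
```python
from h import *
t=read_camera("top");s=read_camera("scene");cv2.imwrite("pics/t1r.png",t);cv2.imwrite("pics/s1r.png",s)
print(state()["eef_pos"],state()["ft_force"])
a=cv2.resize(t[155:227,180:272],None,fx=4.3,fy=4.3,interpolation=2);b=cv2.resize(s[145:250,175:290],None,fx=3.4,fy=3.4,interpolation=2)
o=np.zeros((400,800,3),np.uint8);o[:a.shape[0],:a.shape[1]]=a;o[:b.shape[0],400:400+b.shape[1]]=b
cv2.imwrite("pics/c3.png",o)
```

```text
[559.11424368 184.44699131  55.6353384 ] [-15.19829616  -5.17694625  10.90891879]
```

View pics/c3.png

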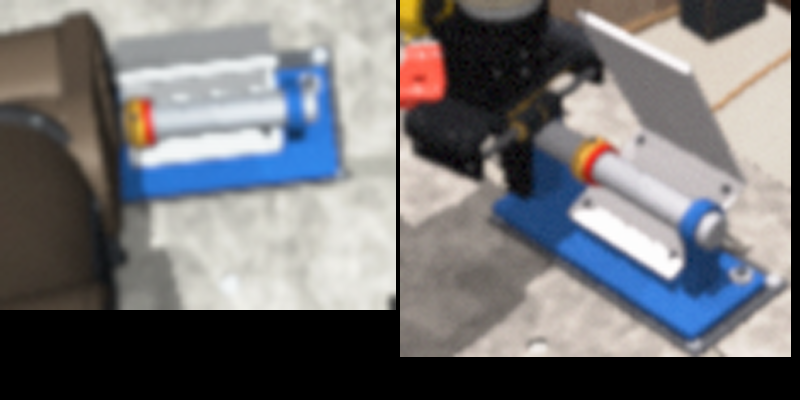

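The jig's front edge lies at about 7°, parallel to the mount plate, so it is home. I'll back off, rise, and travel to the clip.

Emit:
move_arm([
  [[-2, -0.3, 0], [0, 0, 0], 0],
  [[-2, -0.3, 0], [0, 0, 0], 0],
  [[0, 0, 4], [0, 0, -7.5], 0],
  [[0, 0, 4], [0, 0, -7.5], 0.5],
  [[0, 0, 4], [0, 0, -7.5], 0.5],
  [[-0.5, -4, 0], [0, 0, -7.5], 0.5],
  [[-0.5, -4, 0], [0, 0, -7.5], 0.5],
  [[-0.5, -4, 0], [0, 0, -7.5], 0.5],
  [[-0.5, -4, 0], [0, 0, -7.5], 0.5],
  [[-0.5, -4, 0], [0, 0, -7.5], 0.5],
])

```text
t: 4.2
eef_pos: [496.6, -22.5, 175.8]
tcp_rot: [3.14, -0.001, 0.817]
ft_force: [0.5, 1.1, 0.1]
opening: 0.49
grip_force: 0.0
```

Emit:
move_arm([
  [[-0.5, -4, 0], [0, 0, -7.5], 0.5],
  [[-0.5, -4, 0], [0, 0, -7.5], 0.5],
  [[-0.5, -4, 0], [0, 0, -7.5], 0.5],
  [[-0.5, -4, 0], [0, 0, -7.5], 0.5],
  [[-0.5, -4, 0], [0, 0, -7.5], 0.5],
  [[0, 0, 0], [0, 0, 0], 0.5],
])

```text
t: 4.8
eef_pos: [471.6, -225.1, 175.6]
tcp_rot: [3.14, -0.001, 0.16]
ft_force: [-0.1, 0.3, 0.0]
opening: 0.5
grip_force: 0.0
```

Run:
```python
from h import *
t=read_camera("top");s=read_camera("scene");cv2.imwrite("pics/t2r.png",t);cv2.imwrite("pics/s2r.png",s)
q=state();print(q["eef_pos"].round(1),q["tcp_rot"].round(3),q["joints"].round(2),q["ft_force"].round(1))
a=cv2.resize(t[160:215,185:270],None,fx=9.4,fy=9.4,interpolation=2)
b=cv2.resize(s[140:252,178:296],None,fx=5,fy=5,interpolation=2)
cv2.imwrite("pics/c4.png",a);cv2.imwrite("pics/c5.png",b)
```

```text
[ 471.5 -221.6  175.4] [ 3.141 -0.     0.167] [-0.57  0.42  1.88  0.    0.85  0.84] [0.2 0.9 0.3]
```

View pics/c4.png

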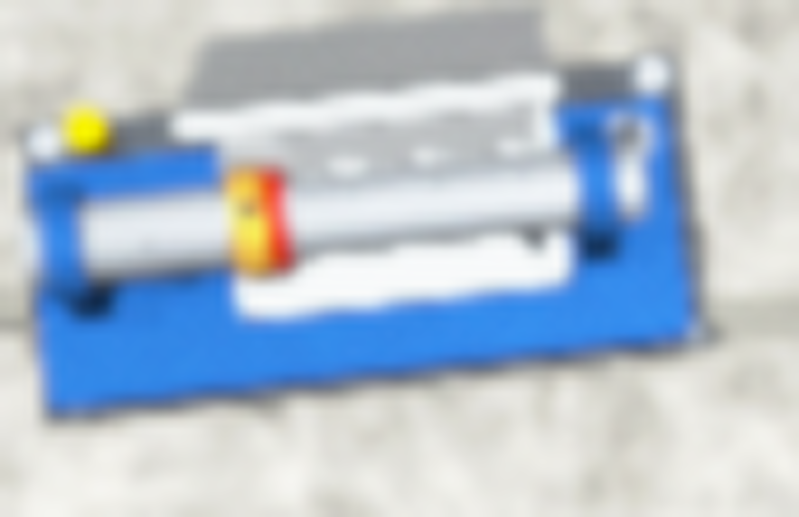

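View pics/c5.png

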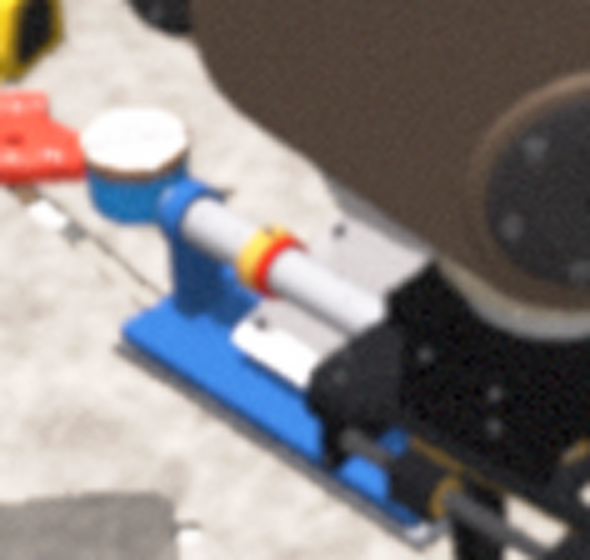

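The top crop (9.4x, offset (185,160)) shows the jig home. The tube axis runs from (85,236) to (575,190), the red ring's face is at x≈290, and the right block's face is at x≈578. The plate's front edge runs from (50,415) to (695,342). The scene crop agrees, but the arm partly blocks it.

Run:
```python
from h import *
t=cv2.imread("pics/t2r.png")
f=lambda u,v,z:onz("top",185+u/9.4-.45,160+v/9.4-.45,z)[:2]
# plate edge fits from blue mask, subpixel via upsample
big=cv2.resize(t[160:215,185:270],None,fx=9.4,fy=9.4,interpolation=2)
m,_=blobs(big,(100,130,80),(125,255,255))
bot=np.array([(u,np.nonzero(m[:,u])[0].max()) for u in range(90,670,5)])
W=np.array([f(u,v,20) for u,v in bot]);k=np.polyfit(W[:,1],W[:,0],1);r=W[:,0]-np.polyval(k,W[:,1]);k=np.polyfit(W[abs(r)<2,1],W[abs(r)<2,0],1)
th=-np.arctan(k[0]);ex=np.array([np.cos(th),np.sin(th)]);ey=np.array([-ex[1],ex[0]])
print("yaw deg",np.degrees(th))
c1=f(50,415,20);c2=f(695,342,20);mid=(c1+c2)/2;mid[0]=np.polyval(k,mid[1]);print("len",np.linalg.norm(c1-c2),"mid",mid)
A=f(85,236,85);B=f(575,190,85)
print("tube dots along ex: tube-img",[(P@ex).round(1) for P in(A,B)],"from plate",(mid@ex+45).round(1))
# tube edges by saturation/brightness: columns
g=cv2.cvtColor(big,cv2.COLOR_BGR2HSV)
for u in(120,150,180,320,360,400,440,480,520,550):
    c=g[:,u];print(u,[(v) for v in range(140,300,4) if abs(int(big[v+4,u].sum())-int(big[v-4,u].sum()))>110])
print("along ey: ring",(f(290,215,85)@ey).round(1),(f(275,172,104)@ey).round(1),"block face",(f(578,185,90)@ey).round(1),"mid",(mid@ey).round(1),"ends",c1@ey,c2@ey)
for z in(85,105):print(z,"L block",[(f(u,v,z)@ey).round(1) for u,v in((40,195),(82,195))],"R",[(f(u,v,z)@ey).round(1) for u,v in((578,150),(615,150))])
print("bp",[(f(u,v,50)@ey).round(1) for u,v in((235,315),(570,285))])
```

```text
yaw deg 7.391977200467959
len 232.10757273015656 mid [559.82493782  91.41059801]
tube dots along ex: tube-img [np.float64(614.4), np.float64(611.1)] from plate 611.9
120 [268]
150 []
180 [140, 260]
320 [256]
360 [252, 256]
400 []
440 [244, 248, 296]
480 [292]
520 [236, 240, 288, 292]
550 [284, 288]
along ey: ring 38.4 40.7 block face -60.6 mid 18.6 ends 134.88122094019332 -97.22602362340938
85 L block [np.float64(122.6), np.float64(108.4)] R [np.float64(-62.1), np.float64(-74.8)]
105 L block [np.float64(119.8), np.float64(105.8)] R [np.float64(-61.7), np.float64(-74.1)]
bp [np.float64(63.3), np.float64(-54.5)]
```

Results: jig yaw is 7.4°, tube axis ex-coordinate ≈612, ring face ey≈39 and right block face ≈-61. Now the grasp.

Emit:
move_arm([
  [[-0.7, -1.2, -3], [0, 0, 0], 0.5],
  [[0, 0, -3], [0, 0, 0], 0.5],
  [[0, 0, -2], [0, 0, 0], 0.5],
  [[0, 0, -1.6], [0, 0, 0], 0.5],
  [[0, 0, 0], [0, 0, 0], 0.5],
  [[0, 0, 0], [0, 0, 0], 0],
  [[0, 0, 0], [0, 0, 0], 0],
  [[0, 0, 0], [0, 0, 0], 0],
  [[0, 0, 0], [0, 0, 0], 0],
  [[0, 0, 0], [0, 0, 0], 0],
])

```text
t: 5.9
eef_pos: [464.6, -233.1, 79.9]
tcp_rot: [3.141, -0.001, 0.167]
ft_force: [0.4, 0.8, 0.3]
opening: 0.163
grip_force: 30.0
```

Emit:
move_arm([
  [[0, 0, 3.4], [0, 0, 0], 0],
  [[0, 0, 3.5], [0, 0, -2.2], 0],
  [[0, 0, 3.5], [1.07, -8.27, 0], 0],
  [[0, 0, 3.4], [1.07, -8.27, 0], 0],
  [[0.5, 3.8, 0], [1.07, -8.27, 0], 0],
  [[0.5, 3.8, 0], [0, 0, 0], 0],
  [[0.5, 3.8, 0], [0, 0, 0], 0],
  [[0.5, 3.8, 0], [0, 0, 0], 0],
  [[0.5, 3.8, 0], [0, 0, 0], 0],
  [[0.5, 3.8, 0], [0, 0, 0], 0],
])

```text
t: 6.9
eef_pos: [494.3, -9.1, 217.6]
tcp_rot: [-3.139, -0.415, 0.13]
ft_force: [0.6, 0.1, -1.6]
opening: 0.166
grip_force: 30.0
```

Emit:
move_arm([
  [[0.5, 3.8, 0], [0, 0, 0], 0],
  [[0.5, 3.8, 0], [0, 0, 0], 0],
  [[0, 0, 0], [0, 0, 0], 0],
  [[0, 0, 0], [0, 0, 0], 0],
])

```text
t: 7.3
eef_pos: [504.1, 66.2, 217.3]
tcp_rot: [-3.139, -0.414, 0.133]
ft_force: [0.0, -0.4, -0.5]
opening: 0.167
grip_force: 30.0
```

Run:
```python
from h import *
from scipy.spatial.transform import Rotation as R
t=read_camera("top");s=read_camera("scene");cv2.imwrite("pics/t3r.png",t);cv2.imwrite("pics/s3r.png",s)
q=state();p=q["eef_pos"];M=R.from_euler("xyz",q["tcp_rot"]).as_matrix()
print(p.round(1),q["tcp_rot"].round(3),q["joints"].round(2),q["ft_force"].round(1),q["opening"]);print(M.round(3))
th=np.radians(7.39);ex=np.array([np.cos(th),np.sin(th)]);ey=np.array([-ex[1],ex[0]]);print("X,Y",p[:2]@ex,p[:2]@ey)
print(proj("scene",p),proj("top",p),proj("scene",p+57*M[:,2]))
b=cv2.resize(s[110:230,180:300],None,fx=5,fy=5,interpolation=2)
cv2.imwrite("pics/c6.png",b)
```

```text
[504.3  64.8 217.3] [-3.139 -0.414  0.13 ] [-0.04  0.24  2.11  0.18  0.39  1.25] [ 0.7  0.1 -1.4] 0.16701889830054914
[[ 0.908  0.131  0.398]
 [ 0.119 -0.991  0.055]
 [ 0.402 -0.003 -0.916]]
X,Y 508.40836113829715 -0.6139054373052891
[212.75018848 176.46423465] [228.80633358 207.1813527 ] [221.16846111 189.73467405]
```

View pics/c6.png

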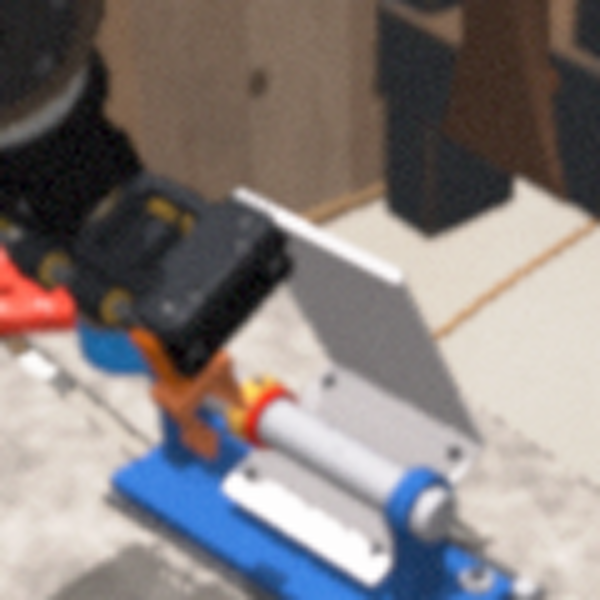

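The scene crop shows the clip held at a tilt in front of and left of the ring. The bare tube runs from (280,420) to (395,485) in the crop. I'll check the tube axis with this view.

Run:
```python
from h import *
s=cv2.imread("pics/s2r.png");s3=cv2.imread("pics/s3r.png")
th=np.radians(7.39);ex=np.array([np.cos(th),np.sin(th),0]);ey=np.array([-ex[1],ex[0],0]);z=np.array([0,0,1.])
P=lambda X,Y,Z:proj("scene",X*ex+Y*ey+Z*z)
o=np.array(camera_info("scene")["cam_to_world"])[:3,3]
for Y in(10,-5,-20,-35):
    A=P(612,Y,85);d=P(612,Y+10,85)-P(612,Y-10,85);n=np.array([-d[1],d[0]])/np.linalg.norm(d)
    if n[1]<0:n=-n
    # expected half width px
    r=14*416.7/np.linalg.norm(612*ex+Y*ey+85*z-o)
    prof=[s3[:,:,:].astype(float)[int(round((A+n*k)[1])),int(round((A+n*k)[0]))].sum()/3 for k in np.arange(-9,9.1,1)]
    print(Y,A.round(1),((A-[180,110])*5).round(),round(r,1),np.round(prof).astype(int).tolist())
```

```text
10 [242.2 198.5] [311. 442.] 5.2 [198, 198, 198, 198, 202, 225, 233, 233, 229, 225, 216, 183, 155, 134, 160, 194, 194, 197, 198]
-5 [246.2 200.8] [331. 454.] 5.2 [199, 199, 199, 200, 200, 222, 232, 228, 226, 221, 204, 169, 169, 136, 151, 193, 199, 201, 199]
-20 [250.2 203.2] [351. 466.] 5.2 [198, 196, 198, 195, 206, 229, 235, 235, 233, 224, 215, 181, 154, 135, 135, 181, 198, 198, 199]
-35 [254.3 205.6] [371. 478.] 5.3 [199, 199, 196, 197, 200, 225, 232, 235, 233, 222, 222, 190, 165, 135, 151, 193, 199, 199, 200]
```

The tube axis agrees within 1 mm. Moving to the approach line and partway in.

Emit:
move_arm([
  [[2.05, 0.3, 0.1], [0.17, -1.3, 0], 0],
  [[2.05, 0.3, 0], [0, 0, 0], 0],
  [[0, 0, 0], [0, 0, 0], 0],
  [[0.76, 0.1, -1.63], [0, 0, 0], 0],
  [[0.76, 0.1, -1.63], [0, 0, 0], 0],
  [[0.76, 0.1, -1.63], [0, 0, 0], 0],
  [[0, 0, 0], [0, 0, 0], 0],
  [[0, 0, 0], [0, 0, 0], 0],
])

```text
t: 8.2
eef_pos: [567.6, 73.6, 169.5]
tcp_rot: [-3.138, -0.436, 0.129]
ft_force: [0.2, -0.1, -0.5]
opening: 0.167
grip_force: 30.0
```

```bash
cat > chk.py <<'E'
from h import *
from scipy.spatial.transform import Rotation as R
q=state();p=q["eef_pos"];M=R.from_euler("xyz",q["tcp_rot"]).as_matrix()
th=np.radians(7.39);ex=np.array([np.cos(th),np.sin(th),0]);ey=np.array([-ex[1],ex[0],0])
b=p+57*M[:,2];d=b-(612*ex+85*np.array([0,0,1.]));a=np.array([.4195,.0544,-.906]);n=np.array([.906*ex[0],.906*ex[1],.423])
print(p.round(1),"tilt",np.degrees(np.arccos(-M[2,2])).round(2),"tooly",(M[:,1]@ey).round(4),M[2,1].round(3),"bore Y",(b@ey).round(1),"along",(d@a).round(1),"perp",(d@n).round(1),"F along",(q["ft_force"]@a).round(1),"perp",(q["ft_force"]@n).round(1),"y",(q["ft_force"]@ey).round(1),"mom",q["moment"].round(2))
E
python3 chk.py
```

```text
[567.6  73.6 169.5] tilt 24.98 tooly -1.0 -0.003 bore Y 0.2 along -36.3 perp -0.2 F along 0.6 perp -0.0 y -0.1 mom [-0.06  0.43  0.04]
```

Emit:
move_arm([
  [[0.42, 0.05, -0.9], [0, 0, 0], 0],
  [[0.21, 0.03, -0.45], [0, 0, 0], 0],
  [[0, 0, 0], [0, 0, 0], 0],
])

```text
t: 8.5
eef_pos: [574.7, 75.1, 156.0]
tcp_rot: [-3.139, -0.438, 0.13]
ft_force: [-0.3, 0.0, 0.4]
opening: 0.167
grip_force: 30.0
```

```bash
python3 chk.py
```

```text
[574.7  75.1 156. ] tilt 25.08 tooly -1.0 -0.003 bore Y 0.7 along -21.0 perp 0.7 F along -0.5 perp -0.1 y 0.1 mom [-0.29  0.28 -0.02]
```

Emit:
move_arm([
  [[0.15, 0.02, -0.36], [0, 0, 0], 0],
  [[0.15, 0.02, -0.36], [0, 0, 0], 0],
  [[0, 0, 0], [0, 0, 0], 0],
])

```text
t: 8.8
eef_pos: [577.8, 75.7, 148.9]
tcp_rot: [-3.139, -0.438, 0.13]
ft_force: [2.5, -0.1, -1.5]
opening: 0.167
grip_force: 30.0
```

```bash
python3 chk.py
```

```text
[577.8  75.7 148.9] tilt 25.09 tooly -1.0 -0.003 bore Y 0.9 along -13.3 perp 0.6 F along 2.4 perp 1.6 y -0.4 mom [-0.08  0.1  -0.02]
```

Emit:
move_arm([
  [[0.13, 0.02, -0.27], [0, 0, 0], 0],
  [[0.13, 0.02, -0.27], [0, 0, 0], 0],
  [[0, 0, 0], [0, 0, 0], 0],
])

```text
t: 9.1
eef_pos: [580.3, 76.1, 143.2]
tcp_rot: [-3.139, -0.437, 0.13]
ft_force: [3.6, 0.3, -3.3]
opening: 0.17
grip_force: 30.0
```

```bash
python3 chk.py
```

```text
[580.3  76.1 143.2] tilt 25.06 tooly -1.0 -0.003 bore Y 1.0 along -7.1 perp 0.5 F along 4.5 perp 1.9 y -0.1 mom [ 0.05 -0.01  0.02]
```

Emit:
move_arm([
  [[0.13, 0.02, -0.27], [0, 0, 0], 0],
  [[0.13, 0.02, -0.27], [0, 0, 0], 0],
  [[0, 0, 0], [0, 0, 0], 0],
])

```text
t: 9.4
eef_pos: [583.0, 76.4, 137.5]
tcp_rot: [-3.139, -0.437, 0.13]
ft_force: [5.1, 1.7, -6.4]
opening: 0.166
grip_force: 30.0
```

```bash
python3 chk.py
```

```text
[583.   76.4 137.5] tilt 25.04 tooly -1.0 -0.003 bore Y 1.0 along -0.8 perp 0.5 F along 8.1 perp 2.1 y 1.0 mom [ 0.06 -0.27  0.06]
```

Emit:
move_arm([
  [[0.08, 0.01, -0.18], [0, 0, 0], 0],
  [[0, 0, 0], [0, 0, 0], 0],
])

```text
t: 9.6
eef_pos: [583.3, 76.5, 137.2]
tcp_rot: [-3.139, -0.438, 0.13]
ft_force: [-7.5, -0.1, 14.2]
opening: 0.167
grip_force: 30.0
```

```bash
python3 chk.py
```

```text
[583.3  76.5 137.2] tilt 25.11 tooly -1.0 -0.003 bore Y 1.0 along -0.3 perp 0.7 F along -16.1 perp -0.7 y 0.9 mom [-0.14  0.52  0.01]
```

Bottomed firmly, so it has snapped on. Easing the press slightly and sliding towards the ring.

Emit:
move_arm([
  [[-0.05, 0.0, 0.1], [0, 0, 0], 0],
  [[-0.04, 0.3, 0], [0, 0, 0], 0],
  [[-0.04, 0.4, 0], [0, 0, 0], 0],
  [[-0.05, 0.4, 0], [0, 0, 0], 0],
  [[-0.05, 0.4, 0], [0, 0, 0], 0],
  [[-0.05, 0.4, 0], [0, 0, 0], 0],
  [[0, 0, 0], [0, 0, 0], 0],
])

```text
t: 10.3
eef_pos: [580.9, 95.7, 137.4]
tcp_rot: [-3.139, -0.438, 0.13]
ft_force: [-0.7, -2.5, 4.8]
opening: 0.164
grip_force: 30.0
```

```bash
python3 chk.py
```

```text
[580.9  95.7 137.4] tilt 25.09 tooly -1.0 -0.002 bore Y 20.4 along -0.5 perp 0.8 F along -4.7 perp 1.1 y -2.4 mom [-0.51 -0.02 -0.19]
```

Emit:
move_arm([
  [[-0.04, 0.3, 0], [0, 0, 0], 0],
  [[-0.04, 0.3, 0], [0, 0, 0], 0],
  [[-0.02, 0.2, 0], [0, 0, 0], 0],
  [[-0.03, 0.2, 0], [0, 0, 0], 0],
  [[0, 0, 0], [0, 0, 0], 0],
])

```text
t: 10.8
eef_pos: [579.6, 105.3, 137.4]
tcp_rot: [-3.139, -0.438, 0.13]
ft_force: [-0.9, -4.9, 3.9]
opening: 0.166
grip_force: 30.0
```

```bash
python3 chk.py
```

```text
[579.6 105.3 137.4] tilt 25.09 tooly -1.0 -0.002 bore Y 30.1 along -0.5 perp 0.8 F along -4.2 perp 0.3 y -4.7 mom [-1.07 -0.04 -0.45]
```

Emit:
move_arm([
  [[-0.01, 0.1, 0], [0, 0, 0], 0],
  [[-0.01, 0.1, 0], [0, 0, 0], 0],
])

```text
t: 11.0
eef_pos: [579.4, 107.1, 137.4]
tcp_rot: [-3.139, -0.438, 0.13]
ft_force: [-0.5, -8.6, 4.9]
opening: 0.164
grip_force: 30.0
```

Emit:
move_arm([
  [[-0.01, 0.1, 0], [0, 0, 0], 0],
  [[-0.02, 0.1, 0], [0, 0, 0], 0],
])

```text
t: 11.2
eef_pos: [579.2, 108.4, 137.4]
tcp_rot: [-3.14, -0.438, 0.13]
ft_force: [-1.4, -21.0, 5.7]
opening: 0.167
grip_force: 30.1
```

```bash
python3 chk.py
```

```text
[579.2 108.4 137.4] tilt 25.1 tooly -1.0 -0.002 bore Y 33.1 along -0.5 perp 0.8 F along -6.8 perp -1.3 y -20.6 mom [-4.04 -0.04 -1.83]
```

Emit:
move_arm([
  [[-0.01, 0.1, 0], [0, 0, 0], 0],
  [[0, 0, 0], [0, 0, 0], 0],
])

```text
t: 11.4
eef_pos: [579.2, 108.8, 137.5]
tcp_rot: [-3.14, -0.438, 0.129]
ft_force: [-0.6, -21.7, 7.0]
opening: 0.166
grip_force: 30.1
```

```bash
python3 chk.py
python3 - <<'E'
from h import *
s=read_camera("scene");t=read_camera("top")
b=cv2.resize(s[150:230,190:280],None,fx=6.6,fy=6.6,interpolation=2);cv2.imwrite("pics/c7.png",b)
E
```

```text
[579.2 108.8 137.5] tilt 25.11 tooly -1.0 -0.002 bore Y 33.5 along -0.5 perp 0.9 F along -7.8 perp -0.1 y -21.5 mom [-4.24 -0.08 -1.93]
```

View pics/c7.png

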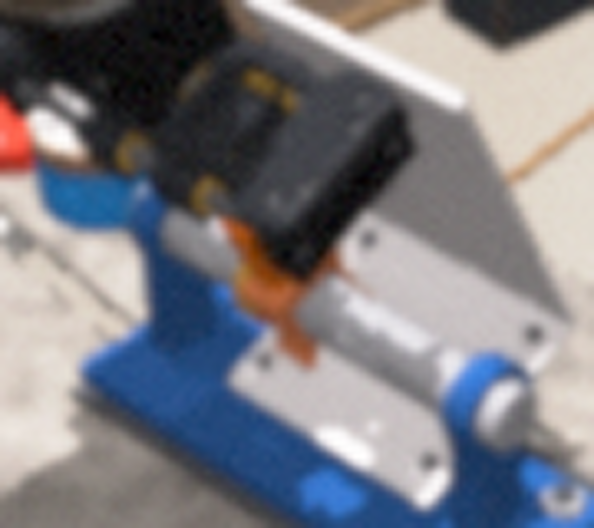

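The picture shows the clip on the tube against the collar, with no ring visible between them. A bit more push will confirm the hard stop.

Emit:
move_arm([
  [[-0.02, 0.15, 0], [0, 0, 0], 0],
  [[0, 0, 0], [0, 0, 0], 0],
])

```text
t: 11.7
eef_pos: [579.1, 109.8, 137.6]
tcp_rot: [-3.14, -0.438, 0.129]
ft_force: [-1.8, -28.5, 9.3]
opening: 0.175
grip_force: 30.2
```

```bash
python3 chk.py
```

```text
[579.1 109.8 137.6] tilt 25.12 tooly -1.0 -0.001 bore Y 34.5 along -0.6 perp 1.0 F along -10.8 perp -1.0 y -28.0 mom [-5.28 -0.05 -2.38]
```

Well above sliding friction, so this is the hard stop. I'll relax, release, and retreat along the approach line.

Emit:
move_arm([
  [[0.02, -0.2, 0], [0, 0, 0], 0],
  [[0, 0, 0], [0, 0, 0], 0],
  [[0, 0, 0], [0, 0, 0], 0.4],
  [[0, 0, 0], [0, 0, 0], 0.4],
  [[0, 0, 0], [0, 0, 0], 0.4],
  [[0, 0, 0], [0, 0, 0], 0.4],
])

```text
t: 12.3
eef_pos: [578.5, 110.3, 136.9]
tcp_rot: [-3.138, -0.436, 0.131]
ft_force: [0.4, -0.0, 0.3]
opening: 0.386
grip_force: 0.0
```

Emit:
move_arm([
  [[-0.42, -0.05, 0.9], [0, 0, 0], 0.4],
  [[-0.84, -0.11, 1.8], [0, 0, 0], 0.4],
  [[-1.26, -0.16, 2.7], [0, 0, 0], 0.4],
  [[-1.26, -0.16, 2.7], [0, 0, 0], 0.4],
  [[-1.26, -0.16, 2.7], [0, 0, 0], 0.4],
  [[-3, 0, 0], [0, 0, 0], 0.4],
  [[-4, 0, 0], [0, 0, 0], 0.4],
  [[-4, 0, 0], [0, 0, 0], 0.4],
  [[-4, 0, 0], [0, 0, 0], 0.4],
  [[0, 0, 0], [0, 0, 0], 0.4],
])

```text
t: 13.3
eef_pos: [373.8, 103.7, 245.1]
tcp_rot: [-3.139, -0.436, 0.131]
ft_force: [0.2, -1.1, -0.0]
opening: 0.398
grip_force: 0.0
```

```bash
python3 chk.py
python3 - <<'E'
from h import *
s=read_camera("scene");t=read_camera("top")
a=cv2.resize(t[160:215,190:265],None,fx=5.3,fy=5.3,interpolation=2);b=cv2.resize(s[150:230,195:275],None,fx=5,fy=5,interpolation=2)
o=np.zeros((400,800,3),np.uint8);o[:a.shape[0],:a.shape[1]]=a;o[:,400:]=b
cv2.imwrite("pics/c8.png",o)
E
```

```text
[373.8 103.7 245.1] tilt 24.96 tooly -1.0 -0.003 bore Y 55.0 along -184.5 perp -138.9 F along 0.0 perp 0.0 y -1.1 mom [-0.06  0.31  0.01]
```

View pics/c8.png

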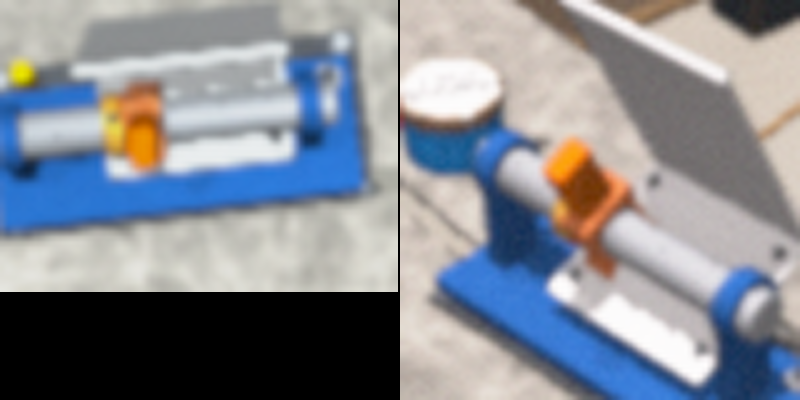

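The clip is snapped on and leaning along the guard. Its face is on the brass collar (top crop x≈124) with no red showing, and the jig is home. Handing in.

```bash
python3 -c "
from cell import env
print(env.job_done())"
```

```text
the job is handed in; nothing more can be done
None
```

I handed the job in at about 13 s of arm time: in the last pictures the jig is home, and the clip is snapped on the tube with its face on the brass collar and no red ring showing; the arm is clear and I never touched the bystanders, but the hand-in returned no verdict.

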